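# Put the pantry stock back in its colour-matched holders

## Task

Put each of the four pantry items into the shallow dish of its own colour: the gold-topped tin with the blue label in the blue one, the silver-topped tin with the red and white label in the red one, the lemon in the yellow one and the short brown jar in the brown wooden one. Each must lie or stand fully inside the rim on the dish's floor, near its middle, with the tins and the jar upright on their bases. Leave the garlic and the kitchen timer where they are.

Things in the scene. Friction and masses are not known exactly. Their poses are not given: they have to be found in the camera images.
- blue_tin: Loose food tin with gold-coloured ends and a mostly blue label whose back is white; the blue front faces roughly towards the robot. Upright cylinder 57 mm in diameter, 72 mm tall, about 0.18 kg. Origin: centre of its underside; z up along its axis; yaw means nothing for grasping.
- red_tin: Loose food tin with silver-coloured ends and a label that is white above and red below (back all white); the front faces roughly towards the robot. Same shape as the blue one: upright cylinder 57 mm in diameter, 72 mm tall, about 0.18 kg. Origin: centre of its underside; z up along its axis.
- lemon_middle (a point): Middle of the loose yellow lemon, which lies on its side: 71 mm long along its own x axis, 53 mm wide along y, 51 mm high, about 0.085 kg; the middle is 25.5 mm above what it lies on. Grasp it across its width (y). It can lie at any yaw.
- brown_jar: Loose short dark-brown jar with a white lid that stays on, round, 63 mm in diameter, 67 mm tall, about 0.33 kg. Origin: centre of its underside; z up along its axis.
- blue_holder: Blue plastic holder for the blue tin, fixed to the worktop. Shallow round open dish: floor 4 mm thick, rim 10 mm high over the worktop and 5 mm thick. Origin: centre of its underside, on the worktop; z up, round, so its yaw means nothing. Inner diameter 76 mm, outer 86 mm.
- red_holder: Red plastic holder for the red tin, fixed to the worktop. Shallow round open dish: floor 4 mm thick, rim 10 mm high over the worktop and 5 mm thick. Origin: centre of its underside, on the worktop; z up, round, so its yaw means nothing. Inner diameter 76 mm, outer 86 mm.
- yellow_holder: Yellow plastic holder for the lemon, fixed to the worktop. Shallow round open dish: floor 4 mm thick, rim 10 mm high over the worktop and 5 mm thick. Origin: centre of its underside, on the worktop; z up, round, so its yaw means nothing. Inner diameter 92 mm, outer 102 mm.
- brown_holder: Dark-brown wooden holder for the brown jar, fixed to the worktop. Shallow round open dish: floor 4 mm thick, rim 10 mm high over the worktop and 5 mm thick. Origin: centre of its underside, on the worktop; z up, round, so its yaw means nothing. Inner diameter 84 mm, outer 94 mm.
- garlic: Loose bulb of garlic, pale pink and white, 56 mm across and 56 mm tall; a bystander. Origin: centre of its underside. (Note: wall cabinets hang behind the work, from 0.45 m above the worktop up, their doors at x = 0.58 and knobs to about 0.55; swing tall wrists round in front of them.)
- timer: Loose wind-up kitchen timer, cream with a red dial on top, 68 mm across and 52 mm tall; a bystander. Origin: centre of its underside.
Things that resemble listed ones, but are neither listed nor needed, are in the scene too. Of the things that look like the brown_holder, take the one that is nearest to the robot's base at the start.

How it is judged:
By the outcome, as a careful person would: the job done as asked, in the order asked, and still so for the second after the job is handed in, with the robot touching nothing.
It also fails if it takes over 120 s, if anything falls off the work surface, if the arm or the gripper's body presses on something with over 40 N, if the wrist force passes 120 N, or if a joint passes its speed limit or range.

## Robot

A 6-joint arm with a two-finger parallel gripper is mounted at the origin on a cart in front of the work surface, level with it; the furniture and walls round the work are solid. World frame = base frame: x ahead of the robot, y to its left, z up, the work surface at z = 0. Lengths are in m, angles in rad, forces in N, time in s.
With the tool pointing down it reaches from about 0.4 to 0.925 m from the base axis. Payload 3.4 kg.
Tool frame: the origin (TCP) lies at the very end of the fingers, on their centre line; the grasp point (between the pads) lies 19 mm behind it (arm.grasp_offset is the z of the grasp point in the tool frame, in m); z points along the fingers, y is the line along which they close (so a half turn about z gives the same grasp; the last joint's range is limited). The gripper opens to 85 mm and grips with 20 to 120 N. Pads are 22 mm wide; open, the fingers measure 114 mm over their backs; the gripper's body (76 mm by 85 mm) begins 54 mm behind the grasp point. The pads swing forward as they close: fully open they stand 13 mm farther back than shut.
Start: joints at [1.268, 0.307, 1.506, -0, 1.328, -0.073], TCP at [0.131, 0.56, 0.231] pointing down, gripper open.
Joint ranges: [-3.12, 3.12], [-1.05, 2.28], [0.14, 2.33], [-1.42, 4.57], [0.1, 2.73], [-2.68, 2.68]. Speed limits (rad/s): [2.57, 2.57, 3.14, 3.14, 3.14, 3.14].

## Interface

Orientations are given as a unit quaternion [w, x, y, z].
In Python, from workcell import status, camera, job, models, arm gives the robot as it stands.
- The arm moves only by the tool servo_tool, never from a script. Its argument "series" is a list of rows, each a list of 7 numbers: the closure, from 0 (fully open) to 1 (shut), then the shift along the tool's x, y, z in m, then the turn, a rotation vector about the tool's x, y, z in rad. In form: [[fingers, x, y, z, wx, wy, wz], ...]. A call has 1 to 8 rows; each row shifts and turns the commanded pose from where the row before left it, along the tool's axes as they then stand; what a row does not reach is not made up. A row lasts 1/12 s, in which the tool goes at most 41.7 mm and 7.16 degrees, less where a joint would pass 70% of its speed; a pose out of reach is approached as far as the arm can. A call with a gripper value outside its range is refused whole. The fingers move at their own pace and stop on an object; "grip_force" is the grip in N (left out, the last holds). Time passes only in rows, so rows that do not move let the fingers close. It gives the time, the measured TCP pose, the force, the opening and the grip force at its end, in the units of the state.
- status.sense(): the state, without advancing time (a new reading comes with each control period).
- camera(name): name is "scene" or "side" or "wrist"; returns a dict with "frame" (420x560x3 uint8, red, green, blue), "camera_matrix" (3x3 intrinsics, pixels), "R" (3x3) and "t" (3): a world point X has camera coordinates R X + t; the wrist camera has in their place "tool_from_camera" (4x4, takes a point from camera to tool coordinates, whose origin is the TCP and whose axes are the flange's). Camera axes: x right, y down, z forward; pixel columns grow to the right and rows downward; lengths in m; the calibration is good to about 2 mm. A picture is of the moment at which its call begins: read the wrist's pose just before it. There is no depth.
- job.finish_job(): hands the job in; it is judged then, once.
Trained networks look in the newest picture that a camera, given by its name, has taken for a name from the list of things; names that differ only in an ending like _2 or _b are one class to them, and where a whole thing is asked for, a point or a joint stands for the part that bears it (a point fixed in the world has none). Each returns a list of dicts, best first, with "p" (0 to 1); they miss things now and then, are a little off and sometimes report something else, mostly with a low value. They report only what shows in the picture. A call takes as long as a camera call. They do not tell look-alikes from the thing itself.
- models.look_for(camera, target): "position" ([x, y, z] in m, in the coordinates of the camera as it stood for that picture, good to about 4 mm: the middle of the surface that is visible of it).
- models.cut_out(camera, target): "mask" (420x560 bool, what is visible of it).
The state is a dict: "t": time; "q": joint angles; "qd": joint speeds; "effort": joint torques, N m; "tool_pos": TCP position; "tcp_rot": TCP orientation; "contact_force": force on the tool from outside, world axes, zero at the start; "moment": the same for the moment, N m; "width": finger opening in m; "gripper_force": force on a finger pad.
Only numpy, scipy, OpenCV 4.12 (cv2) and the standard library are available. Lean on these libraries where they do the work, as an engineer would, in place of code of your own. Each camera call takes 0.05 s, during which the arm holds its last target. There are 200 camera calls.

## Working session

There is one attempt and no reset: what is moved stays moved. The work goes in short steps, Python scripts to look and compute and a tool call to move; the robot and the scene stay as the last step left them, time stands still between calls to the robot, and variables do not carry over. Pictures are saved under pics/ and viewed, at most 14 in all, crops included, and the job is handed in when it is done.

Besides the shell and the picture viewer there is one more tool, called after "Call:" by a JSON object that holds its "name" and its "arguments", one argument or row to a line. servo_tool: Moves the arm, as the interface text tells. Its arguments: {"type":"object","properties":{"series":{"type":"array"},"grip_force":{"type":"number"}},"required":["series"]}

```bash
ls; mkdir -p pics; cat > h.py <<'E'
import numpy as np, cv2
from workcell import status, camera, job, models, arm
def shot(name, fn=None):
    s=status.sense(); c=camera(name)
    if fn: cv2.imwrite('pics/'+fn, c['frame'][:,:,::-1])
    return s,c
E
python3 - <<'E'
from h import *
s,c=shot('scene','scene0.png'); s2,d=shot('side','side0.png')
np.set_printoptions(precision=3,suppress=True)
print(s['t'],s['tool_pos'],s['tcp_rot'],s['width'],c['camera_matrix'],c['R'],c['t'],d['R'],d['t'])
for cam,cc in (('scene',c),('side',d)):
  for n in ['blue_tin','red_tin','lemon_middle','brown_jar','blue_holder','red_holder','yellow_holder','brown_holder','garlic','timer']:
    for r in models.look_for(cam,n):
        p=np.array(r['position']); w=cc['R'].T@(p-cc['t']); px=cc['camera_matrix']@p; 
        print(cam,n,round(r['p'],2),w,(px[:2]/px[2]).round())
E
```

```text
pics
0.0 [0.131 0.559 0.23 ] [-0.     0.115  0.993 -0.001] 0.08532821357444005 [[484.985   0.    281.752]
 [  0.    484.985 204.655]
 [  0.      0.      1.   ]] [[ 0.865 -0.501 -0.019]
 [-0.371 -0.616 -0.695]
 [ 0.337  0.608 -0.719]] [-0.329  0.238  1.39 ] [[-0.989 -0.146  0.013]
 [-0.094  0.566 -0.819]
 [ 0.113 -0.811 -0.574]] [0.415 0.04  2.049]
scene blue_tin 0.57 [ 0.461 -0.316  0.067] [366. 285.]
scene red_tin 0.4 [0.485 0.179 0.004] [282. 189.]
scene lemon_middle 0.63 [ 0.48  -0.079  0.032] [323. 233.]
scene lemon_middle 0.52 [0.36  0.291 0.04 ] [234. 175.]
scene brown_jar 0.89 [0.485 0.412 0.049] [250. 142.]
scene blue_holder 0.81 [ 0.484 -0.428  0.005] [396. 325.]
scene blue_holder 0.41 [0.359 0.294 0.042] [233. 174.]
scene red_holder 0.74 [ 0.492 -0.193  0.005] [347. 263.]
scene yellow_holder 0.92 [0.475 0.047 0.002] [300. 214.]
scene yellow_holder 0.27 [0.358 0.293 0.039] [233. 175.]
scene brown_holder 0.8 [0.483 0.181 0.002] [281. 189.]
scene brown_holder 0.73 [0.447 0.557 0.007] [224. 133.]
scene garlic 0.65 [ 0.346 -0.305  0.037] [328. 306.]
scene timer 0.88 [ 0.479 -0.079  0.03 ] [322. 233.]
side blue_tin 0.8 [ 0.464 -0.283  0.052] [290. 168.]
side red_tin 0.87 [0.481 0.313 0.052] [260. 251.]
side lemon_middle 0.59 [0.354 0.32  0.038] [295. 259.]
side brown_jar 0.83 [0.486 0.449 0.054] [251. 276.]
side brown_jar 0.66 [ 0.465 -0.285  0.05 ] [289. 168.]
side red_holder 0.65 [ 0.483 -0.193  0.003] [282. 187.]
side brown_holder 0.98 [0.44  0.558 0.001] [258. 312.]
side brown_holder 0.59 [0.473 0.174 0.003] [269. 238.]
side timer 0.72 [ 0.481 -0.045  0.028] [277. 201.]
```

```bash
python3 - <<'E'
import cv2
a=cv2.imread('pics/scene0.png')[90:360,170:470]; b=cv2.imread('pics/side0.png')[110:370,160:420]
cv2.imwrite('pics/a.png',cv2.resize(a,(660,594))); cv2.imwrite('pics/b.png',cv2.resize(b,(594,594)))
E
```

```text
(no output)
```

View pics/a.png

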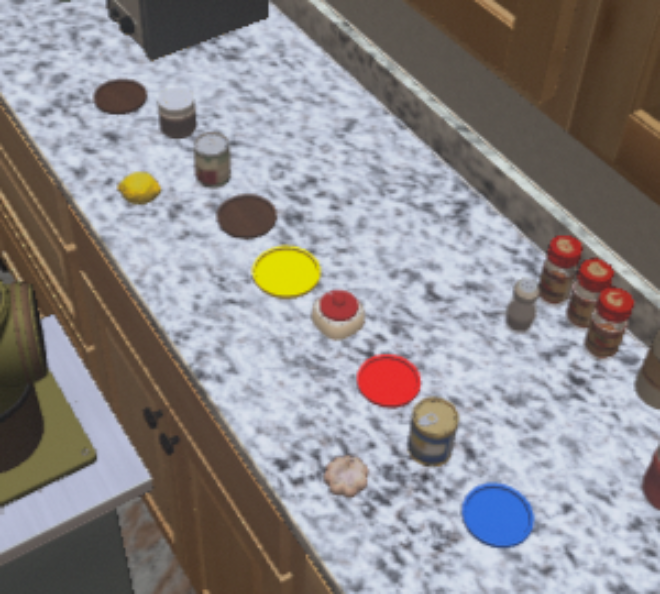

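View pics/b.png

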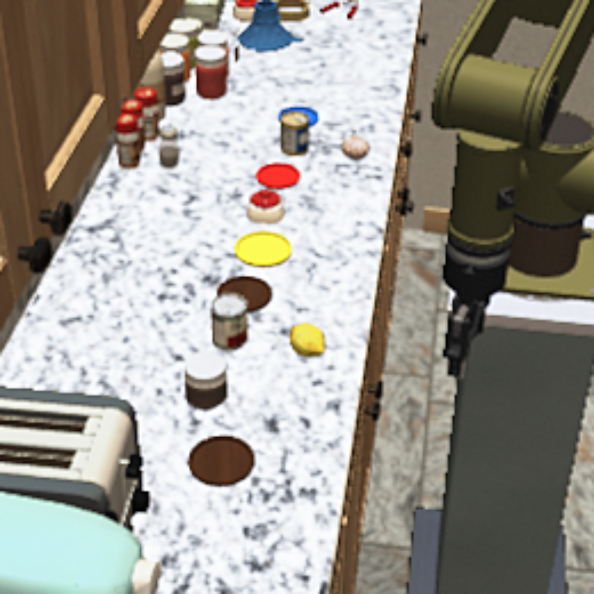

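The scene shows two dark-brown dishes. One is at scene px (281,189), world ≈(0.483, 0.18), 0.52 m from the base. The other is at (224,133), world ≈(0.445, 0.557), 0.71 m away. The first is nearer, so it is the one meant. The tins, lemon, jar, garlic and timer are where the networks put them. The "lemon" hit at (323,233) is really the timer, and "red_tin" at (282,189) is a dish. I'll now fit silhouettes and make the confirming crop.

```bash
cat >> h.py <<'E'
from scipy.optimize import minimize
S={'blue_tin':(.0285,.072),'red_tin':(.0285,.072),'brown_jar':(.0315,.067),'blue_holder':(.043,.010),'red_holder':(.043,.010),
 'yellow_holder':(.051,.010),'brown_holder':(.047,.010),'garlic':(.028,.056),'timer':(.034,.052)}
def pose(s,c):
    """world->camera R,t"""
    if 'R' in c: return np.array(c['R']),np.array(c['t'])
    from scipy.spatial.transform import Rotation as Ro
    w,x,y,z=s['tcp_rot']; T=np.eye(4); T[:3,:3]=Ro.from_quat([x,y,z,w]).as_matrix(); T[:3,3]=s['tool_pos']
    M=np.linalg.inv(T@np.array(c['tool_from_camera'])); return M[:3,:3],M[:3,3]
def proj(P,R,t,K):
    p=(P@R.T+t)@K.T; return p[:,:2]/p[:,2:]
def sil(xy,r,h,R,t,K,z0=0):
    a=np.linspace(0,2*np.pi,60); c=np.c_[xy[0]+r*np.cos(a),xy[1]+r*np.sin(a)]
    u=proj(np.vstack([np.c_[c,0*a+z0],np.c_[c,0*a+z0+h]]),R,t,K)
    m=np.zeros((1680,2240),np.uint8); cv2.fillConvexPoly(m,cv2.convexHull((u*4*16+24).astype(np.int32)),1,shift=4)
    return m
def fit(name,s,c,cam,near,tol=.06,z0=0):
    """fit x,y of a cylinder's silhouette to the network mask near a guess; returns (xy, IoU)"""
    R,t=pose(s,c); K=np.array(c['camera_matrix']); best=None
    g=proj(np.array([[*near,S[name][1]/2]]),R,t,K)[0]
    for r in models.cut_out(cam,name):
        m=np.array(r['mask']).astype(np.uint8)
        if m.sum()<20: continue
        ys,xs=np.nonzero(m); d=np.hypot(xs.mean()-g[0],ys.mean()-g[1])
        if best is None or d<best[0]: best=(d,m)
    if best is None: return None
    M=cv2.resize(best[1],(2240,1680),interpolation=cv2.INTER_NEAREST)
    def cost(p):
        q=sil(p,*S[name],R,t,K,z0); return 1-(q&M).sum()/max(1,(q|M).sum())
    o=minimize(cost,near,method='Nelder-Mead',options=dict(initial_simplex=np.array(near)+np.array([[0,0],[.02,0],[0,.02]]),xatol=2e-4,fatol=1e-4))
    return o.x.round(4),round(1-o.fun,3),best[0].round()
E
python3 - <<'E'
from h import *
G=dict(blue_tin=(.462,-.3),red_tin=(.48,.3),brown_jar=(.485,.43),blue_holder=(.484,-.428),red_holder=(.488,-.193),yellow_holder=(.475,.047),brown_holder=(.48,.18),garlic=(.35,-.305),timer=(.48,-.06))
for cam in ('scene','side'):
    s,c=shot(cam)
    for n in G: print(cam,n,fit(n,s,c,cam,G[n]))
a=cv2.imread('pics/scene0.png')[110:230,200:340]; cv2.imwrite('pics/c.png',cv2.resize(a,(700,600),interpolation=cv2.INTER_CUBIC))
E
```

```text
scene blue_tin (array([ 0.4743, -0.3024]), np.float64(0.949), np.float64(5.0))
scene red_tin (array([0.4889, 0.2972]), np.float64(0.91), np.float64(3.0))
scene brown_jar (array([0.4959, 0.4346]), np.float64(0.887), np.float64(2.0))
scene blue_holder (array([ 0.4848, -0.4243]), np.float64(0.912), np.float64(1.0))
scene red_holder (array([ 0.4902, -0.1904]), np.float64(0.907), np.float64(0.0))
scene yellow_holder (array([0.4761, 0.0514]), np.float64(0.878), np.float64(0.0))
scene brown_holder (array([0.4847, 0.1831]), np.float64(0.915), np.float64(1.0))
scene garlic (array([ 0.3579, -0.2875]), np.float64(0.576), np.float64(2.0))
scene timer (array([ 0.49 , -0.069]), np.float64(0.701), np.float64(5.0))
side blue_tin (array([ 0.4697, -0.3044]), np.float64(0.955), np.float64(2.0))
side red_tin (array([0.4835, 0.2949]), np.float64(0.947), np.float64(1.0))
side brown_jar (array([0.493, 0.429]), np.float64(0.876), np.float64(2.0))
side blue_holder (array([ 0.484, -0.428]), np.float64(0.0), np.float64(98.0))
side red_holder None
side yellow_holder (array([0.4728, 0.0492]), np.float64(0.937), np.float64(1.0))
side brown_holder (array([0.4798, 0.1753]), np.float64(0.582), np.float64(2.0))
side garlic None
side timer (array([ 0.4868, -0.0619]), np.float64(0.704), np.float64(2.0))
```

View pics/c.png

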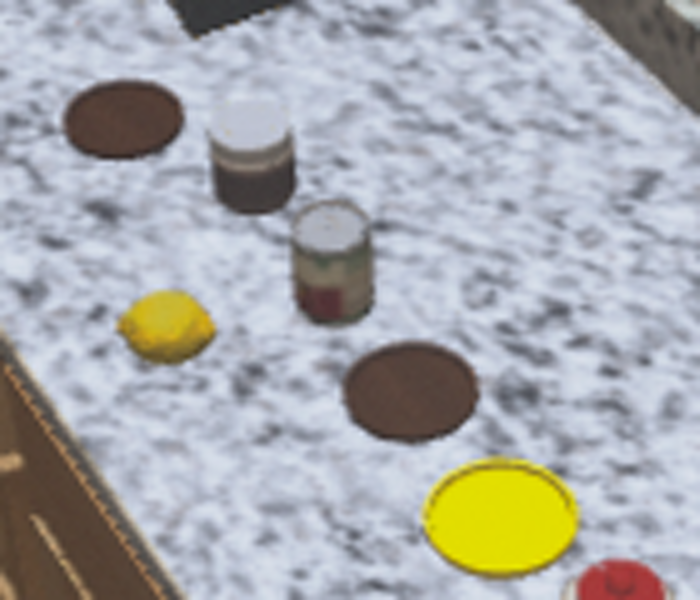

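Call:
{"name": "servo_tool", "arguments": {
  "series": [
    [0, -0.04, 0, 0, 0, 0, -0.077],
    [0, -0.04, 0, 0, 0, 0, -0.077],
    [0, -0.04, 0, 0, 0, 0, -0.076],
    [0, -0.04, 0, 0, 0, 0, 0],
    [0, -0.04, 0, 0, 0, 0, 0],
    [0, -0.04, 0, 0, 0, 0, 0],
    [0, -0.04, 0, 0, 0, 0, 0],
    [0, 0, 0, 0, 0, 0, 0]
  ]
}}

```text
t: 2.77
tool_pos: [0.4179, 0.5412, 0.2307]
tcp_rot: [0.003, 0.003, 1.0, 0.0]
contact_force: [-0.1, -0.2, -0.8]
width: 0.0855
gripper_force: 0.0
```

The crop confirms it: the near brown dish is at scene px (282,188), close to yellow, and the far one is at (224,133). The jar has the white lid at (250,142), the tin has the red and white label at (266,163), and the lemon is at (233,175). Next I sweep across at a fixed orientation, refining with the wrist camera.

Call:
{"name": "servo_tool", "arguments": {
  "series": [
    [0, 0, -0.04, 0, 0, 0, 0],
    [0, 0, -0.04, 0, 0, 0, 0],
    [0, 0, -0.04, 0, 0, 0, 0],
    [0, 0, -0.04, 0, 0, 0, 0],
    [0, 0, -0.02, 0, 0, 0, 0],
    [0, 0, 0, 0, 0, 0, 0]
  ]
}}

```text
t: 3.27
tool_pos: [0.4083, 0.3571, 0.2314]
tcp_rot: [-0.001, 0.001, 1.0, -0.002]
contact_force: [-0.3, 0.3, -0.0]
width: 0.0854
gripper_force: 0.0
```

```bash
cat >> h.py <<'E'
G=dict(blue_tin=(.472,-.303),red_tin=(.486,.296),brown_jar=(.494,.432),blue_holder=(.484,-.426),red_holder=(.489,-.191),yellow_holder=(.475,.05),brown_holder=(.484,.182))
def wrist(fn=None,only=None):
    s,c=shot('wrist',fn); R,t=pose(s,c); K=np.array(c['camera_matrix'])
    print('tool',np.round(s['tool_pos'],4),np.round(s['tcp_rot'],3),'cam at',(-R.T@t).round(3))
    for n in only or G:
        u=proj(np.array([[*G[n],S[n][1]/2]]),R,t,K)[0]
        if 0<u[0]<560 and 0<u[1]<420: print(n,u.round(),fit(n,s,c,'wrist',G[n]))
    return s,c
E
python3 - <<'E'
from h import *
wrist('w1.png')
E
```

```text
tool [0.4083 0.3571 0.2314] [-0.001  0.001  1.    -0.002] cam at [0.33  0.357 0.374]
red_tin [222. 259.] (array([0.4878, 0.2961]), np.float64(0.967), np.float64(5.0))
brown_jar [356. 265.] (array([0.4938, 0.4327]), np.float64(0.9), np.float64(5.0))
brown_holder [122. 245.] (array([0.486 , 0.1821]), np.float64(0.943), np.float64(0.0))
```

View pics/w1.png

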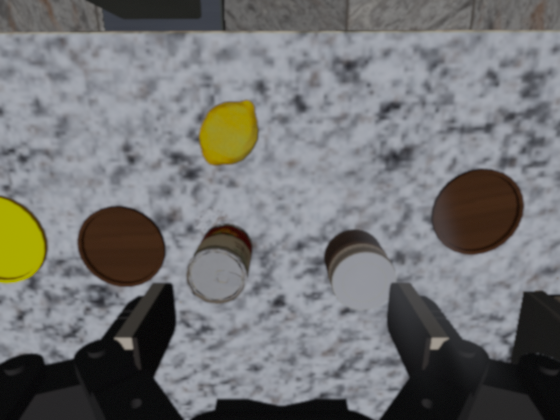

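The wrist view shows the red tin (222,265), jar (358,268), lemon (229,132), near brown dish (122,245) and far brown dish (477,211). These fits agree with the fixed cameras.

Call:
{"name": "servo_tool", "arguments": {
  "series": [
    [0, 0, -0.04, 0, 0, 0, 0],
    [0, 0, -0.04, 0, 0, 0, 0],
    [0, 0, -0.04, 0, 0, 0, 0],
    [0, 0, -0.04, 0, 0, 0, 0],
    [0, 0, -0.04, 0, 0, 0, 0],
    [0, 0, -0.04, 0, 0, 0, 0],
    [0, 0, -0.04, 0, 0, 0, 0],
    [0, 0, -0.04, 0, 0, 0, 0]
  ]
}}

```text
t: 4.13
tool_pos: [0.4104, 0.0411, 0.2316]
tcp_rot: [0.001, -0.001, 1.0, 0.0]
contact_force: [0.2, 0.3, 0.6]
width: 0.0851
gripper_force: 0.0
```

Call:
{"name": "servo_tool", "arguments": {
  "series": [
    [0, 0, -0.04, 0, 0, 0, 0],
    [0, 0, -0.04, 0, 0, 0, 0],
    [0, 0, -0.04, 0, 0, 0, 0],
    [0, 0, -0.04, 0, 0, 0, 0],
    [0, 0, -0.04, 0, 0, 0, 0],
    [0, 0, -0.04, 0, 0, 0, 0],
    [0, 0, -0.04, 0, 0, 0, 0],
    [0, 0, -0.04, 0, 0, 0, 0]
  ]
}}

```text
t: 4.8
tool_pos: [0.4109, -0.2801, 0.2313]
tcp_rot: [0.001, -0.001, 1.0, -0.0]
contact_force: [1.9, 1.4, -0.4]
width: 0.0852
gripper_force: 0.0
```

Call:
{"name": "servo_tool", "arguments": {
  "series": [
    [0, 0, -0.015, 0, 0, 0, 0],
    [0, 0, 0, 0, 0, 0, 0],
    [0, 0, 0, 0, 0, 0, 0]
  ]
}}

```text
t: 5.05
tool_pos: [0.4104, -0.2933, 0.2308]
tcp_rot: [-0.0, 0.0, 1.0, 0.001]
contact_force: [0.1, 0.2, 0.4]
width: 0.0857
gripper_force: 0.0
```

```bash
python3 - <<'E'
from h import *
wrist('w2.png')
E
```

```text
tool [ 0.4104 -0.2933  0.2308] [-0.     0.     1.     0.001] cam at [ 0.332 -0.294  0.374]
blue_tin [272. 244.] (array([ 0.4742, -0.3027]), np.float64(0.956), np.float64(6.0))
blue_holder [159. 244.] (array([ 0.4852, -0.4247]), np.float64(0.958), np.float64(1.0))
red_holder [376. 248.] (array([ 0.4903, -0.191 ]), np.float64(0.93), np.float64(0.0))
```

Call:
{"name": "servo_tool", "arguments": {
  "series": [
    [0, -0.032, -0.005, 0, 0, 0, 0],
    [0, -0.032, -0.0045, 0.03, 0, 0, 0],
    [0, 0, 0, 0.04, 0, 0, 0],
    [0, 0, 0, 0.04, 0, 0, 0],
    [0, 0, 0, 0.04, 0, 0, 0],
    [0, 0, 0, 0.03, 0, 0, 0],
    [0, 0, 0, 0.021, 0, 0, 0],
    [0, 0, 0, 0, 0, 0, 0]
  ]
}}

```text
t: 5.92
tool_pos: [0.469, -0.2987, 0.0279]
tcp_rot: [-0.004, -0.001, 1.0, 0.003]
contact_force: [0.1, 0.1, 0.9]
width: 0.0856
gripper_force: 0.0
```

Call:
{"name": "servo_tool", "arguments": {
  "series": [
    [1, 0, 0, 0, 0, 0, 0],
    [1, 0, 0, 0, 0, 0, 0],
    [1, 0, 0, 0, 0, 0, 0],
    [1, 0, 0, 0, 0, 0, 0],
    [1, 0, 0, 0, 0, 0, 0],
    [1, 0, 0, 0, 0, 0, 0],
    [1, 0, 0, 0, 0, 0, 0],
    [1, 0, 0, 0, 0, 0, 0]
  ],
  "grip_force": 40
}}

```text
t: 6.58
tool_pos: [0.4733, -0.3033, 0.0341]
tcp_rot: [0.002, 0.0, 1.0, -0.001]
contact_force: [1.1, 1.7, 7.8]
width: 0.0565
gripper_force: 43.4
```

Call:
{"name": "servo_tool", "arguments": {
  "series": [
    [1, 0, 0, -0.02, 0, 0, 0],
    [1, 0, 0, -0.03, 0, 0, 0],
    [1, 0, 0, -0.02, 0, 0, 0],
    [1, -0.004, -0.03, 0, 0, 0, 0],
    [1, -0.004, -0.04, 0, 0, 0, 0],
    [1, -0.003, -0.04, 0, 0, 0, 0],
    [1, 0, -0.011, 0, 0, 0, 0],
    [1, 0, 0, 0, 0, 0, 0]
  ]
}}

```text
t: 7.25
tool_pos: [0.4832, -0.4282, 0.1026]
tcp_rot: [0.001, 0.001, 1.0, -0.002]
contact_force: [-0.2, -0.6, -2.2]
width: 0.0564
gripper_force: 43.9
```

```bash
python3 - <<'E'
from h import *
s,c=wrist('w3.png',['blue_holder'])
for n in ('blue_tin','red_tin'):
  S[n]=S[n]; print(n,fit(n,s,c,'wrist',(.4853,-.4246),z0=s['tool_pos'][2]-.0341))
print(s['width'],s['gripper_force'],s['contact_force'])
E
```

```text
tool [ 0.4832 -0.4282  0.1026] [ 0.001  0.001  1.    -0.002] cam at [ 0.405 -0.428  0.245]
blue_holder [286. 216.] (array([ 0.4843, -0.424 ]), np.float64(0.521), np.float64(24.0))
blue_tin (array([ 0.4842, -0.4285]), np.float64(0.972), np.float64(77.0))
red_tin None
0.05643090385205464 43.87981295585632 [-0.20244155 -0.6156876  -2.21348463]
```

View pics/w3.png

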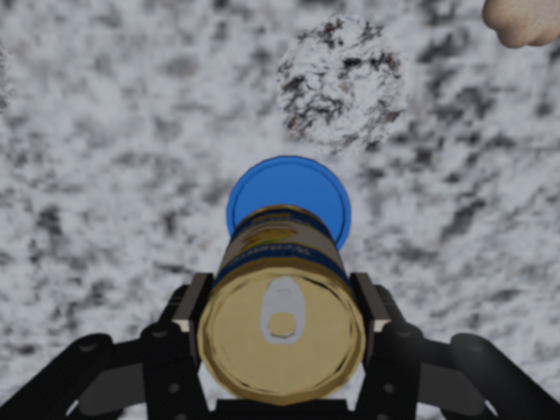

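The tin is held upright at (282,325), with the blue dish below it at (288,215). It needs +4 mm in y, then lowering.

Call:
{"name": "servo_tool", "arguments": {
  "series": [
    [1, -0.001, 0.004, 0, 0, 0, 0],
    [1, 0, 0, 0.02, 0, 0, 0],
    [1, 0, 0, 0.02, 0, 0, 0],
    [1, 0, 0, 0.014, 0, 0, 0],
    [1, 0, 0, 0.006, 0, 0, 0],
    [1, 0, 0, 0.002, 0, 0, 0],
    [1, 0, 0, 0, 0, 0, 0],
    [1, 0, 0, 0, 0, 0, 0]
  ]
}}

```text
t: 8.12
tool_pos: [0.4845, -0.4196, 0.0408]
tcp_rot: [0.001, -0.0, 1.0, -0.0]
contact_force: [-0.1, 0.6, -1.8]
width: 0.0564
gripper_force: 43.9
```

Call:
{"name": "servo_tool", "arguments": {
  "series": [
    [1, 0, -0.004, 0, 0, 0, 0],
    [1, 0, 0, 0, 0, 0, 0],
    [1, 0, 0, 0, 0, 0, 0],
    [1, 0, 0, 0, 0, 0, 0]
  ]
}}

```text
t: 8.45
tool_pos: [0.484, -0.424, 0.0405]
tcp_rot: [0.0, 0.0, 1.0, -0.0]
contact_force: [-0.3, -0.4, -2.0]
width: 0.0562
gripper_force: 43.9
```

```bash
python3 - <<'E'
from h import *
s,c=wrist(None,['blue_holder'])
print(fit('blue_tin',s,c,'wrist',(.4853,-.4246),z0=s['tool_pos'][2]-.0341))
s=status.sense();print(s['tool_pos'],s['contact_force'])
E
```

```text
tool [ 0.484  -0.424   0.0405] [ 0.  0.  1. -0.] cam at [ 0.406 -0.424  0.183]
blue_holder [278. 252.] (array([ 0.4845, -0.4241]), np.float64(0.348), np.float64(37.0))
(array([ 0.4849, -0.4243]), np.float64(0.973), np.float64(28.0))
[ 0.48375654 -0.4235969   0.04011723] [-0.59700396  0.29596216 -2.35042774]
```

Call:
{"name": "servo_tool", "arguments": {
  "series": [
    [1, 0, 0, 0.002, 0, 0, 0],
    [1, 0, 0, 0, 0, 0, 0],
    [0, 0, 0, 0, 0, 0, 0],
    [0, 0, 0, 0, 0, 0, 0],
    [0, 0, 0, 0, 0, 0, 0],
    [0, 0, 0, 0, 0, 0, 0],
    [0, 0, 0, 0, 0, 0, 0],
    [0, 0, 0, 0, 0, 0, 0]
  ]
}}

```text
t: 9.27
tool_pos: [0.4839, -0.4236, 0.038]
tcp_rot: [0.0, -0.0, 1.0, -0.0]
contact_force: [-0.1, 0.7, 0.5]
width: 0.0854
gripper_force: 0.0
```

Call:
{"name": "servo_tool", "arguments": {
  "series": [
    [0, 0, 0, -0.02, 0, 0, 0],
    [0, 0, 0, -0.04, 0, 0, 0],
    [0, 0, 0, -0.04, 0, 0, 0],
    [0, 0, 0, -0.04, 0, 0, 0],
    [0, 0.02, 0, -0.04, 0, 0, 0],
    [0, 0.04, 0, 0, 0, 0, 0],
    [0, 0, 0, 0, 0, 0, 0],
    [0, 0, 0, 0, 0, 0, 0]
  ]
}}

```text
t: 9.93
tool_pos: [0.4235, -0.4233, 0.2162]
tcp_rot: [0.0, 0.001, 1.0, -0.0]
contact_force: [0.4, 0.2, -0.3]
width: 0.0854
gripper_force: 0.0
```

```bash
python3 - <<'E'
from h import *
s,c=shot('wrist','w4.png'); print(s['tool_pos'])
print(fit('blue_tin',s,c,'wrist',(.4853,-.4246),z0=.004))
E
```

```text
[ 0.42345407 -0.42328209  0.21620527]
(array([ 0.4851, -0.4238]), np.float64(0.976), np.float64(6.0))
```

View pics/w4.png

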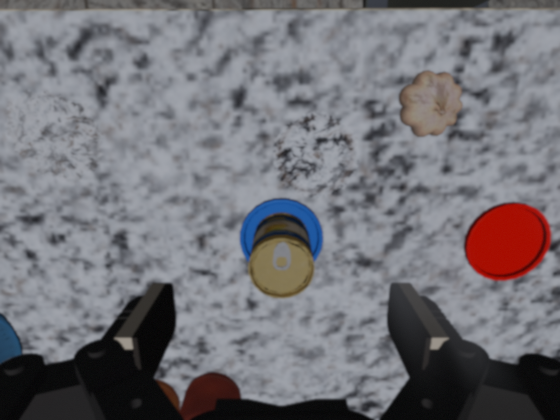

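The blue tin stands upright in its dish (px 281,240), centred to about 1 mm. Next is the red tin.

Call:
{"name": "servo_tool", "arguments": {
  "series": [
    [0, 0, 0.04, 0, 0, 0, 0],
    [0, 0, 0.04, 0, 0, 0, 0],
    [0, 0, 0.04, 0, 0, 0, 0],
    [0, 0, 0.04, 0, 0, 0, 0],
    [0, 0, 0.04, 0, 0, 0, 0],
    [0, 0, 0.04, 0, 0, 0, 0],
    [0, 0, 0.04, 0, 0, 0, 0],
    [0, 0, 0.04, 0, 0, 0, 0]
  ]
}}

```text
t: 10.7
tool_pos: [0.4254, -0.1013, 0.2145]
tcp_rot: [-0.0, -0.0, 1.0, 0.0]
contact_force: [0.9, 1.0, -0.3]
width: 0.0855
gripper_force: 0.0
```

Call:
{"name": "servo_tool", "arguments": {
  "series": [
    [0, 0, 0.04, 0, 0, 0, 0],
    [0, 0, 0.04, 0, 0, 0, 0],
    [0, 0, 0.04, 0, 0, 0, 0],
    [0, 0, 0.04, 0, 0, 0, 0],
    [0, 0, 0.04, 0, 0, 0, 0],
    [0, 0, 0.04, 0, 0, 0, 0],
    [0, 0, 0.04, 0, 0, 0, 0],
    [0, 0, 0.04, 0, 0, 0, 0]
  ]
}}

```text
t: 11.37
tool_pos: [0.4248, 0.2194, 0.2145]
tcp_rot: [-0.0, -0.001, 1.0, -0.0]
contact_force: [1.4, 0.3, -0.3]
width: 0.0852
gripper_force: 0.0
```

Call:
{"name": "servo_tool", "arguments": {
  "series": [
    [0, -0.03, 0.04, 0, 0, 0, 0],
    [0, -0.034, 0.04, 0, 0, 0, 0],
    [0, 0, 0, 0, 0, 0, 0],
    [0, 0, 0, 0, 0, 0, 0],
    [0, 0, 0, 0, 0, 0, 0]
  ]
}}

```text
t: 11.78
tool_pos: [0.4763, 0.2819, 0.2137]
tcp_rot: [-0.002, -0.001, 1.0, -0.001]
contact_force: [0.1, -0.5, 0.1]
width: 0.0852
gripper_force: 0.0
```

```bash
python3 - <<'E'
from h import *
wrist(None,['red_tin','brown_holder','yellow_holder'])
s,c=shot('wrist')
R,t=pose(s,c);K=np.array(c['camera_matrix'])
for r in models.cut_out('wrist','lemon_middle'):
    m=np.array(r['mask']).astype(np.uint8); cn=max(cv2.findContours(m,0,1)[0],key=cv2.contourArea)[:,0].astype(float)
    ray=(np.c_[cn,np.ones(len(cn))]@np.linalg.inv(K).T)@R; C=-R.T@t; W=C+ray*((.0255-C[2])/ray[:,2:])
    print(r['p'],cv2.minAreaRect(W[:,:2].astype(np.float32)),cv2.fitEllipse((W[:,:2]*1000).astype(np.float32)))
E
```

```text
tool [0.4763 0.2819 0.2137] [-0.002 -0.001  1.    -0.001] cam at [0.398 0.281 0.357]
red_tin [298. 199.] (array([0.4873, 0.296 ]), np.float64(0.968), np.float64(6.0))
brown_holder [181. 188.] (array([0.4853, 0.1826]), np.float64(0.969), np.float64(0.0))
yellow_holder [ 45. 179.] (array([0.4768, 0.0488]), np.float64(0.975), np.float64(2.0))
0.67 ((0.36252930760383606, 0.3063180148601532), (0.05669219046831131, 0.05700448527932167), 5.994138240814209) ((362.5648193359375, 307.2841491699219), (51.06167984008789, 65.04814147949219), 53.42635726928711)
```

```bash
python3 -c "
from h import *
s=status.sense();print(s['t'],s['tool_pos'],np.round(s['qd'],3),np.round(s['q'],3))"
```

```text
12.0833 [0.47656808 0.28062692 0.21552034] [ 0.001 -0.001 -0.006  0.    -0.001  0.   ] [ 0.456  0.289  1.576 -0.     1.277 -1.114]
```

Call:
{"name": "servo_tool", "arguments": {
  "series": [
    [0, 0, 0, 0.04, 0, 0, 0],
    [0, 0, 0, 0.02, 0, 0, 0],
    [0, 0, 0, 0, 0, 0, 0],
    [0, 0, 0, 0, 0, 0, 0]
  ]
}}

```text
t: 12.42
tool_pos: [0.4761, 0.2806, 0.1548]
tcp_rot: [-0.001, 0.0, 1.0, -0.001]
contact_force: [0.2, -0.6, 0.5]
width: 0.0856
gripper_force: 0.0
```

Call:
{"name": "servo_tool", "arguments": {
  "series": [
    [0, -0.0105, 0.0155, 0, 0, 0, 0],
    [0, 0, 0, 0.03, 0, 0, 0],
    [0, 0, 0, 0.04, 0, 0, 0],
    [0, 0, 0, 0.03, 0, 0, 0],
    [0, 0, 0, 0.025, 0, 0, 0],
    [0, 0, 0, 0, 0, 0, 0],
    [0, 0, 0, 0, 0, 0, 0]
  ]
}}

```text
t: 13.0
tool_pos: [0.488, 0.2971, 0.0308]
tcp_rot: [-0.0, 0.0, 1.0, -0.0]
contact_force: [-0.1, -0.0, 0.8]
width: 0.0852
gripper_force: 0.0
```

Call:
{"name": "servo_tool", "arguments": {
  "series": [
    [1, 0, 0, 0, 0, 0, 0],
    [1, 0, 0, 0, 0, 0, 0],
    [1, 0, 0, 0, 0, 0, 0],
    [1, 0, 0, 0, 0, 0, 0],
    [1, 0, 0, 0, 0, 0, 0],
    [1, 0, 0, 0, 0, 0, 0],
    [1, 0, 0, 0, 0, 0, 0],
    [1, 0, 0, 0, 0, 0, 0]
  ],
  "grip_force": 40
}}

```text
t: 13.67
tool_pos: [0.4895, 0.2978, 0.033]
tcp_rot: [0.002, -0.0, 1.0, 0.001]
contact_force: [0.3, 0.2, 5.0]
width: 0.0568
gripper_force: 42.2
```

Call:
{"name": "servo_tool", "arguments": {
  "series": [
    [1, 0, 0, -0.02, 0, 0, 0],
    [1, 0, 0, -0.03, 0, 0, 0],
    [1, 0, 0, -0.04, 0, 0, 0],
    [1, 0, 0, -0.04, 0, 0, 0],
    [1, 0, 0, 0, 0, 0, 0],
    [1, 0, 0, 0, 0, 0, 0]
  ]
}}

```text
t: 14.17
tool_pos: [0.4898, 0.2983, 0.1646]
tcp_rot: [0.004, -0.0, 1.0, 0.002]
contact_force: [-0.7, -0.3, -2.3]
width: 0.0561
gripper_force: 43.8
```

Call:
{"name": "servo_tool", "arguments": {
  "series": [
    [1, 0, -0.03, 0, 0, 0, 0],
    [1, 0, -0.04, 0, 0, 0, 0],
    [1, 0, -0.04, 0, 0, 0, 0],
    [1, 0, -0.04, 0, 0, 0, 0],
    [1, 0, -0.04, 0, 0, 0, 0],
    [1, 0, -0.04, 0, 0, 0, 0],
    [1, 0, -0.04, 0, 0, 0, 0],
    [1, 0, -0.04, 0, 0, 0, 0]
  ]
}}

```text
t: 14.83
tool_pos: [0.4856, -0.0146, 0.159]
tcp_rot: [-0.001, -0.0, 1.0, 0.0]
contact_force: [0.6, -0.1, -2.2]
width: 0.0561
gripper_force: 44.0
```

Call:
{"name": "servo_tool", "arguments": {
  "series": [
    [1, 0, -0.04, 0, 0, 0, 0],
    [1, 0, -0.04, 0, 0, 0, 0],
    [1, 0, -0.04, 0, 0, 0, 0],
    [1, 0, -0.04, 0, 0, 0, 0],
    [1, 0, -0.02, 0, 0, 0, 0],
    [1, 0, 0, 0, 0, 0, 0],
    [1, 0, 0, 0, 0, 0, 0],
    [1, 0, 0, 0, 0, 0, 0]
  ]
}}

```text
t: 15.5
tool_pos: [0.4862, -0.1919, 0.159]
tcp_rot: [-0.001, 0.0, 1.0, 0.001]
contact_force: [-0.7, 0.5, -2.2]
width: 0.0564
gripper_force: 44.1
```

```bash
python3 - <<'E'
from h import *
s,c=wrist('w5.png',['red_holder'])
print(fit('red_tin',s,c,'wrist',(.49,-.192),z0=s['tool_pos'][2]-.033))
E
```

```text
tool [ 0.4862 -0.1919  0.159 ] [-0.001  0.     1.     0.001] cam at [ 0.408 -0.193  0.302]
red_holder [283. 198.] (array([ 0.4891, -0.1911]), np.float64(0.577), np.float64(18.0))
(array([ 0.4839, -0.1923]), np.float64(0.986), np.float64(97.0))
```

Call:
{"name": "servo_tool", "arguments": {
  "series": [
    [1, -0.006, 0.001, 0, 0, 0, 0],
    [1, 0, 0, 0.03, 0, 0, 0],
    [1, 0, 0, 0.04, 0, 0, 0],
    [1, 0, 0, 0.03, 0, 0, 0],
    [1, 0, 0, 0.016, 0, 0, 0],
    [1, 0, 0, 0, 0, 0, 0],
    [1, 0, 0, 0, 0, 0, 0],
    [1, 0, 0, 0, 0, 0, 0]
  ]
}}

```text
t: 16.32
tool_pos: [0.4951, -0.192, 0.0453]
tcp_rot: [0.001, -0.001, 1.0, -0.0]
contact_force: [0.6, -0.3, -1.8]
width: 0.0565
gripper_force: 44.0
```

```bash
python3 - <<'E'
from h import *
s,c=shot('wrist')
print(s['tool_pos'],fit('red_tin',s,c,'wrist',(.49,-.192),z0=s['tool_pos'][2]-.033))
E
```

```text
[ 0.49511688 -0.19201245  0.04528007] (array([ 0.493 , -0.1923]), np.float64(0.989), np.float64(42.0))
```

Call:
{"name": "servo_tool", "arguments": {
  "series": [
    [1, 0.003, 0.001, 0, 0, 0, 0],
    [1, 0, 0, 0.004, 0, 0, 0],
    [1, 0, 0, 0.003, 0, 0, 0],
    [1, 0, 0, 0, 0, 0, 0],
    [1, 0, 0, 0, 0, 0, 0]
  ]
}}

```text
t: 16.83
tool_pos: [0.4905, -0.191, 0.0372]
tcp_rot: [-0.0, -0.0, 1.0, 0.0]
contact_force: [0.1, 0.1, -2.7]
width: 0.0562
gripper_force: 44.0
```

```bash
python3 - <<'E'
from h import *
s,c=shot('wrist')
print(s['tool_pos'],s['contact_force'],fit('red_tin',s,c,'wrist',(.49,-.192),z0=s['tool_pos'][2]-.033))
E
```

```text
[ 0.4904844  -0.19099236  0.0371585 ] [ 0.14305674  0.08430213 -2.73776667] (array([ 0.4884, -0.1914]), np.float64(0.983), np.float64(25.0))
```

Within 2 mm of centre and about on the floor. I'll release, rise, check, and head for the lemon.

Call:
{"name": "servo_tool", "arguments": {
  "series": [
    [0, 0, 0, 0, 0, 0, 0],
    [0, 0, 0, 0, 0, 0, 0],
    [0, 0, 0, 0, 0, 0, 0],
    [0, 0, 0, 0, 0, 0, 0],
    [0, 0, 0, 0, 0, 0, 0],
    [0, 0, 0, 0, 0, 0, 0],
    [0, 0, 0, -0.02, 0, 0, 0],
    [0, 0, 0, -0.04, 0, 0, 0]
  ]
}}

```text
t: 17.6
tool_pos: [0.487, -0.1893, 0.0938]
tcp_rot: [-0.005, -0.0, 1.0, 0.002]
contact_force: [0.6, -0.6, -0.7]
width: 0.0853
gripper_force: 0.0
```

Call:
{"name": "servo_tool", "arguments": {
  "series": [
    [0, 0, 0, -0.04, 0, 0, 0],
    [0, 0, 0, -0.04, 0, 0, 0],
    [0, 0.03, 0, -0.02, 0, 0, 0],
    [0, 0.04, 0, 0, 0, 0, 0],
    [0, 0, 0, 0, 0, 0, 0],
    [0, 0, 0, 0, 0, 0, 0]
  ]
}}

```text
t: 18.1
tool_pos: [0.4181, -0.1902, 0.1976]
tcp_rot: [-0.0, 0.001, 1.0, 0.0]
contact_force: [0.7, 0.2, -0.0]
width: 0.0852
gripper_force: 0.0
```

```bash
python3 - <<'E'
from h import *
s,c=shot('wrist','w6.png'); print(s['tool_pos'])
print(fit('red_tin',s,c,'wrist',(.49,-.191),z0=.004),fit('red_holder',s,c,'wrist',(.49,-.191)))
E
```

```text
[ 0.41812693 -0.1902234   0.19755437]
(array([ 0.4887, -0.1913]), np.float64(0.98), np.float64(6.0)) (array([ 0.4903, -0.1913]), np.float64(0.312), np.float64(17.0))
```

Call:
{"name": "servo_tool", "arguments": {
  "series": [
    [0, 0, 0.04, 0, 0, 0, 0],
    [0, 0, 0.04, 0, 0, 0, 0],
    [0, 0, 0.04, 0, 0, 0, 0],
    [0, 0, 0.04, 0, 0, 0, 0],
    [0, 0, 0.04, 0, 0, 0, 0],
    [0, 0, 0.04, 0, 0, 0, 0],
    [0, 0, 0.04, 0, 0, 0, 0],
    [0, 0, 0.04, 0, 0, 0, 0]
  ]
}}

```text
t: 18.92
tool_pos: [0.4213, 0.1316, 0.1969]
tcp_rot: [0.0, -0.0, 1.0, 0.0]
contact_force: [0.8, -1.1, -0.9]
width: 0.0856
gripper_force: 0.0
```

Call:
{"name": "servo_tool", "arguments": {
  "series": [
    [0, 0, 0.04, 0, 0, 0, 0],
    [0, 0, 0.04, 0, 0, 0, 0],
    [0, 0, 0.04, 0, 0, 0, 0],
    [0, 0, 0.04, 0, 0, 0, 0],
    [0, 0, 0.02, 0, 0, 0, 0],
    [0, 0, 0, 0, 0, 0, 0],
    [0, 0, 0, 0, 0, 0, 0],
    [0, 0, 0, 0, 0, 0, 0]
  ]
}}

```text
t: 19.58
tool_pos: [0.4204, 0.3088, 0.1964]
tcp_rot: [-0.001, -0.001, 1.0, -0.001]
contact_force: [-0.1, 0.3, -0.3]
width: 0.0855
gripper_force: 0.0
```

```bash
cat >> h.py <<'E'
def lemon(s,c,zc=.0255,near=None):
    """ellipsoid silhouette fit: x, y, yaw of the lemon's long axis"""
    R,t=pose(s,c);K=np.array(c['camera_matrix'])
    a,b=np.meshgrid(np.linspace(0,2*np.pi,40),np.linspace(-np.pi/2,np.pi/2,20)); 
    E=np.c_[(.0355*np.cos(a)*np.cos(b)).ravel(),(.0265*np.sin(a)*np.cos(b)).ravel(),(.0255*np.sin(b)).ravel()]
    for r in models.cut_out('wrist','lemon_middle')[:2]:
        M=cv2.resize(np.array(r['mask']).astype(np.uint8),(2240,1680),interpolation=0)
        ys,xs=np.nonzero(M); ray=R.T@np.linalg.inv(K)@[xs.mean()/4,ys.mean()/4,1]; C=-R.T@t; g=(C+ray*(zc-C[2])/ray[2])[:2]
        def cost(p):
            co,si=np.cos(p[2]),np.sin(p[2]); P=E@np.array([[co,si,0],[-si,co,0],[0,0,1]])+[p[0],p[1],zc]
            q=np.zeros((1680,2240),np.uint8); cv2.fillConvexPoly(q,cv2.convexHull((proj(P,R,t,K)*64+24).astype(np.int32)),1,shift=4)
            return 1-(q&M).sum()/(q|M).sum()
        o=min((minimize(cost,[*g,y],method='Nelder-Mead',options=dict(initial_simplex=np.array([*g,y])+np.array([[0,0,0],[.01,0,0],[0,.01,0],[0,0,.4]]),xatol=2e-4,fatol=1e-4)) for y in (0,.8,1.6,2.4)),key=lambda o:o.fun)
        print('lemon',round(r['p'],2),o.x.round(4),'IoU',round(1-o.fun,3),'px',xs.mean()/4,ys.mean()/4)
E
python3 - <<'E'
from h import *
s,c=shot('wrist','w7.png'); print(s['tool_pos']); lemon(s,c)
E
```

```text
[0.4204146  0.30880982 0.1963761 ]
lemon 0.86 [ 0.3624  0.3078 -0.582 ] IoU 0.901 px 281.3428944748631 121.41631408661026
```

View pics/w6.png

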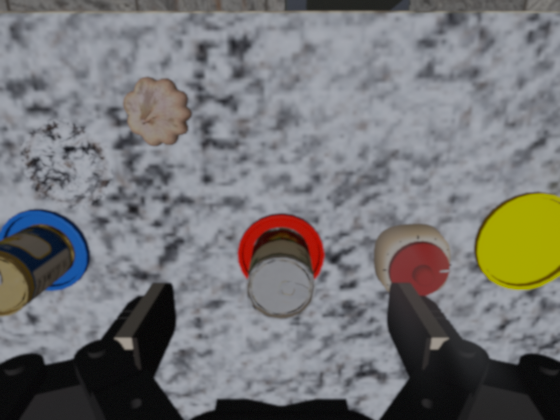

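View pics/w7.png

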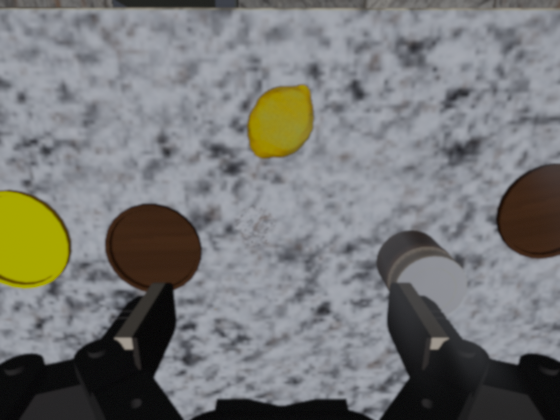

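The red tin stands in its dish (281,255) and the timer is unmoved. The lemon is at (281,121), long axis up-right, yaw ≈ -0.63. I'll move over it and turn +0.63 about tool z.

Call:
{"name": "servo_tool", "arguments": {
  "series": [
    [0, 0.03, 0, 0, 0, 0, 0],
    [0, 0.028, -0.001, 0, 0, 0, 0],
    [0, 0, 0, 0.03, 0, 0, 0.105],
    [0, 0, 0, 0.03, 0, 0, 0.105],
    [0, 0, 0, 0.03, 0, 0, 0.105],
    [0, 0, 0, 0.02, 0, 0, 0.105],
    [0, 0, 0, 0, 0, 0, 0.105],
    [0, 0, 0, 0, 0, 0, 0.105]
  ]
}}

```text
t: 20.35
tool_pos: [0.3616, 0.3058, 0.0858]
tcp_rot: [-0.001, 0.313, 0.95, -0.002]
contact_force: [0.2, -0.0, 0.2]
width: 0.0855
gripper_force: 0.0
```

Call:
{"name": "servo_tool", "arguments": {
  "series": [
    [0, 0, 0, 0, 0, 0, 0],
    [0, 0, 0, 0, 0, 0, 0],
    [0, 0, 0, 0, 0, 0, 0]
  ]
}}

```text
t: 20.6
tool_pos: [0.363, 0.3075, 0.0877]
tcp_rot: [0.0, 0.309, 0.951, 0.0]
contact_force: [-0.4, 0.6, -0.2]
width: 0.0856
gripper_force: 0.0
```

```bash
python3 - <<'E'
from h import *
s,c=shot('wrist','w8.png'); print(s['tool_pos'],s['tcp_rot']); lemon(s,c)
from scipy.spatial.transform import Rotation as Ro
w,x,y,z=s['tcp_rot'];print(Ro.from_quat([x,y,z,w]).as_matrix().round(3))
E
```

```text
[0.36301124 0.30751756 0.08765307] [2.64459640e-04 3.09123001e-01 9.51021977e-01 3.16803997e-04]
lemon 0.79 [ 0.3625  0.3076 -0.6403] IoU 0.921 px 281.03547252455536 232.46698301035306
[[-0.809  0.588  0.001]
 [ 0.588  0.809  0.   ]
 [-0.     0.001 -1.   ]]
```

View pics/w8.png

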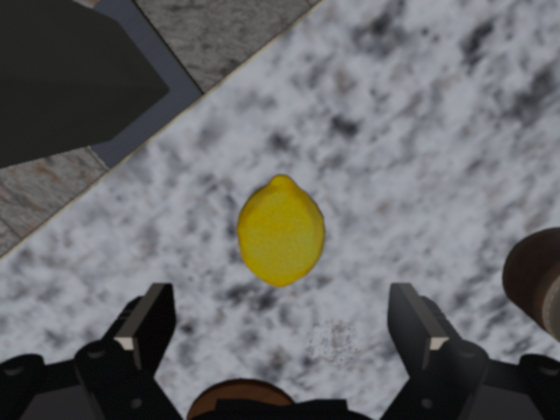

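The lemon is at (281,232), centred between the fingers with its long axis across the closing line. I'll go down and grip it.

Call:
{"name": "servo_tool", "arguments": {
  "series": [
    [0, 0, 0, 0.03, 0, 0, 0],
    [0, 0, 0, 0.03, 0, 0, 0],
    [0, 0, 0, 0.015, 0, 0, 0],
    [0, 0, 0, 0.006, 0, 0, 0],
    [0, 0, 0, 0, 0, 0, 0],
    [0, 0, 0, 0, 0, 0, 0],
    [0, 0, 0, 0, 0, 0, 0]
  ]
}}

```text
t: 21.28
tool_pos: [0.3634, 0.3086, 0.0072]
tcp_rot: [0.001, 0.31, 0.951, 0.001]
contact_force: [0.4, 0.4, -0.0]
width: 0.0853
gripper_force: 0.0
```

Call:
{"name": "servo_tool", "arguments": {
  "series": [
    [1, 0, 0, 0, 0, 0, 0],
    [1, 0, 0, 0, 0, 0, 0],
    [1, 0, 0, 0, 0, 0, 0],
    [1, 0, 0, 0, 0, 0, 0],
    [1, 0, 0, 0, 0, 0, 0],
    [1, 0, 0, 0, 0, 0, 0],
    [1, 0, 0, 0, 0, 0, 0],
    [1, 0, 0, 0, 0, 0, 0]
  ],
  "grip_force": 25
}}

```text
t: 21.95
tool_pos: [0.363, 0.3084, 0.0073]
tcp_rot: [0.001, 0.31, 0.951, 0.001]
contact_force: [-0.9, -0.3, 7.3]
width: 0.0505
gripper_force: 24.7
```

Call:
{"name": "servo_tool", "arguments": {
  "series": [
    [1, 0, 0, -0.02, 0, 0, 0],
    [1, 0, 0, -0.03, 0, 0, 0],
    [1, 0, 0, -0.03, 0, 0, 0],
    [1, 0, 0, -0.03, 0, 0, 0],
    [1, 0, 0, -0.02, 0, 0, 0],
    [1, 0, 0, 0, 0, 0, 0],
    [1, 0, 0, 0, 0, 0, 0]
  ]
}}

```text
t: 22.53
tool_pos: [0.3631, 0.3085, 0.1375]
tcp_rot: [0.001, 0.31, 0.951, 0.001]
contact_force: [-0.2, -0.4, -0.9]
width: 0.0503
gripper_force: 26.4
```

Call:
{"name": "servo_tool", "arguments": {
  "series": [
    [1, -0.0306, -0.0179, 0, 0, 0, 0],
    [1, -0.0306, -0.0179, 0, 0, 0, 0],
    [1, -0.0306, -0.0179, 0, 0, 0, 0],
    [1, -0.0306, -0.0179, 0, 0, 0, 0],
    [1, -0.0306, -0.0179, 0, 0, 0, 0],
    [1, -0.0306, -0.0179, 0, 0, 0, 0],
    [1, -0.0306, -0.0179, 0, 0, 0, 0],
    [1, -0.0306, -0.0179, 0, 0, 0, 0]
  ]
}}

```text
t: 23.2
tool_pos: [0.4747, 0.0464, 0.1343]
tcp_rot: [-0.002, 0.31, 0.951, -0.001]
contact_force: [-0.2, 0.1, -1.3]
width: 0.0501
gripper_force: 26.5
```

Call:
{"name": "servo_tool", "arguments": {
  "series": [
    [1, 0, 0, 0, 0, 0, 0],
    [1, 0, 0, 0, 0, 0, 0],
    [1, 0, 0, 0, 0, 0, 0]
  ]
}}

```text
t: 23.45
tool_pos: [0.4743, 0.0481, 0.1347]
tcp_rot: [-0.002, 0.31, 0.951, -0.0]
contact_force: [0.0, -0.6, -1.6]
width: 0.0503
gripper_force: 26.5
```

```bash
python3 - <<'E'
from h import *
s,c=wrist('w9.png',['yellow_holder']); lemon(s,c,s['tool_pos'][2]-.0073+.0255)
E
```

```text
tool [0.4743 0.0481 0.1347] [-0.002  0.31   0.951 -0.   ] cam at [0.412 0.094 0.278]
yellow_holder [284. 202.] (array([0.4764, 0.0505]), np.float64(0.793), np.float64(12.0))
lemon 0.87 [0.4748 0.0474 2.4992] IoU 0.919 px 280.75678142199257 308.5654975850837
```

View pics/w9.png

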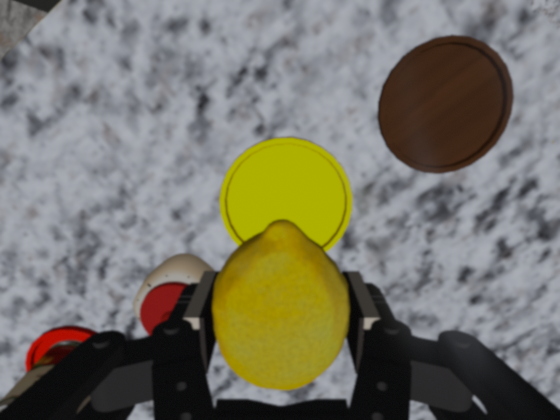

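The lemon is held at (281,305) and the yellow dish is at (286,200). I'll shift 3 mm in tool y and lower.

Call:
{"name": "servo_tool", "arguments": {
  "series": [
    [1, 0, 0.003, 0, 0, 0, 0],
    [1, 0, 0, 0.03, 0, 0, 0],
    [1, 0, 0, 0.04, 0, 0, 0],
    [1, 0, 0, 0.03, 0, 0, 0],
    [1, 0, 0, 0.015, 0, 0, 0],
    [1, 0, 0, 0.004, 0, 0, 0],
    [1, 0, 0, 0, 0, 0, 0],
    [1, 0, 0, 0, 0, 0, 0]
  ]
}}

```text
t: 24.27
tool_pos: [0.4785, 0.0512, 0.0178]
tcp_rot: [0.0, 0.309, 0.951, 0.0]
contact_force: [0.1, -0.3, -1.1]
width: 0.0503
gripper_force: 26.5
```

```bash
python3 - <<'E'
from h import *
s,c=wrist(None,['yellow_holder']); lemon(s,c,s['tool_pos'][2]-.0073+.0255); print(s['contact_force'])
E
```

```text
tool [0.4785 0.0512 0.0178] [0.    0.309 0.951 0.   ] cam at [0.415 0.097 0.161]
yellow_holder [275. 267.] (array([0.4767, 0.05  ]), np.float64(0.451), np.float64(47.0))
lemon 0.75 [ 0.4785  0.0506 -0.6429] IoU 0.926 px 280.4633155959213 308.6162659497409
lemon 0.66 [ 0.5133 -0.0584  2.3348] IoU 0.395 px 136.65967153284672 410.86161800486616
[ 0.13578994 -0.25543756 -1.11513136]
```

Call:
{"name": "servo_tool", "arguments": {
  "series": [
    [1, 0, -0.002, 0.003, 0, 0, 0],
    [1, 0, 0, 0.003, 0, 0, 0],
    [1, 0, 0, 0, 0, 0, 0],
    [1, 0, 0, 0, 0, 0, 0]
  ]
}}

```text
t: 24.75
tool_pos: [0.4768, 0.0488, 0.0114]
tcp_rot: [0.0, 0.31, 0.951, 0.0]
contact_force: [-0.6, 0.4, 0.6]
width: 0.0499
gripper_force: 26.7
```

Call:
{"name": "servo_tool", "arguments": {
  "series": [
    [0, 0, 0, 0, 0, 0, 0],
    [0, 0, 0, 0, 0, 0, 0],
    [0, 0, 0, 0, 0, 0, 0],
    [0, 0, 0, 0, 0, 0, 0],
    [0, 0, 0, 0, 0, 0, 0],
    [0, 0, 0, 0, 0, 0, 0],
    [0, 0, 0, -0.01, 0, 0, 0],
    [0, 0, 0, -0.03, 0, 0, 0]
  ]
}}

```text
t: 25.42
tool_pos: [0.4735, 0.0488, 0.0486]
tcp_rot: [-0.004, 0.31, 0.951, -0.001]
contact_force: [0.7, 0.0, -0.0]
width: 0.0851
gripper_force: 0.0
```

Call:
{"name": "servo_tool", "arguments": {
  "series": [
    [0, 0, 0, -0.04, 0, 0, 0],
    [0, 0, 0, -0.04, 0, 0, 0],
    [0, 0, 0, -0.04, 0, 0, -0.105],
    [0, 0, 0, -0.02, 0, 0, -0.105],
    [0, 0, 0, 0, 0, 0, -0.105],
    [0, 0, 0, 0, 0, 0, -0.105],
    [0, 0, 0, 0, 0, 0, -0.105],
    [0, 0, 0, 0, 0, 0, -0.105]
  ]
}}

```text
t: 26.08
tool_pos: [0.4763, 0.0489, 0.1915]
tcp_rot: [0.0, -0.003, 1.0, -0.0]
contact_force: [-0.5, 0.9, 0.0]
width: 0.0854
gripper_force: 0.0
```

Call:
{"name": "servo_tool", "arguments": {
  "series": [
    [0, 0, 0, 0, 0, 0, 0],
    [0, 0, 0, 0, 0, 0, 0],
    [0, 0, 0, 0, 0, 0, 0]
  ]
}}

```text
t: 26.33
tool_pos: [0.4764, 0.0489, 0.1911]
tcp_rot: [-0.0, 0.001, 1.0, 0.0]
contact_force: [0.1, -0.3, 0.7]
width: 0.0854
gripper_force: 0.0
```

```bash
python3 - <<'E'
from h import *
s,c=wrist('w10.png',['yellow_holder','brown_holder']); lemon(s,c,.0295)
E
```

```text
tool [0.4764 0.0489 0.1911] [-0.     0.001  1.     0.   ] cam at [0.398 0.049 0.334]
yellow_holder [283. 184.] (array([0.4762, 0.0506]), np.float64(0.603), np.float64(6.0))
brown_holder [426. 193.] (array([0.4854, 0.183 ]), np.float64(0.964), np.float64(2.0))
lemon 0.57 [0.4765 0.0488 2.5221] IoU 0.895 px 281.85495576444566 192.32136439037876
```

View pics/w10.png

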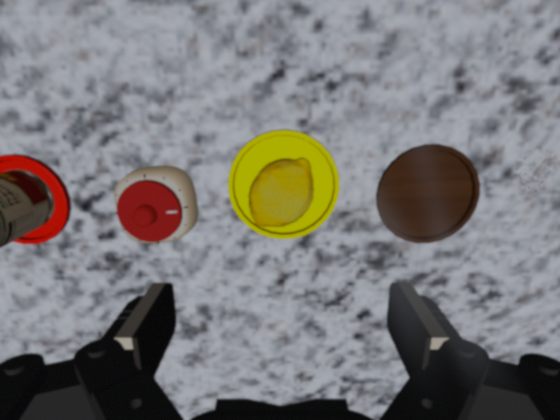

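The lemon lies in the middle of the yellow dish (283,190). On to the jar.

Call:
{"name": "servo_tool", "arguments": {
  "series": [
    [0, 0, 0.04, 0, 0, 0, 0],
    [0, 0, 0.04, 0, 0, 0, 0],
    [0, 0, 0.04, 0, 0, 0, 0],
    [0, 0, 0.04, 0, 0, 0, 0],
    [0, 0, 0.04, 0, 0, 0, 0],
    [0, 0, 0.04, 0, 0, 0, 0],
    [0, 0, 0.04, 0, 0, 0, 0],
    [0, 0, 0.04, 0, 0, 0, 0]
  ]
}}

```text
t: 27.2
tool_pos: [0.4761, 0.3709, 0.1911]
tcp_rot: [-0.0, 0.0, 1.0, -0.0]
contact_force: [1.2, -0.1, -0.2]
width: 0.0853
gripper_force: 0.0
```

Call:
{"name": "servo_tool", "arguments": {
  "series": [
    [0, 0, 0.04, 0, 0, 0, 0],
    [0, -0.017, 0.0235, 0, 0, 0, 0],
    [0, 0, 0, 0.03, 0, 0, 0],
    [0, 0, 0, 0.02, 0, 0, 0],
    [0, 0, 0, 0, 0, 0, 0],
    [0, 0, 0, 0, 0, 0, 0],
    [0, 0, 0, 0, 0, 0, 0]
  ]
}}

```text
t: 27.78
tool_pos: [0.4939, 0.4325, 0.142]
tcp_rot: [0.0, 0.0, 1.0, 0.0]
contact_force: [0.1, 0.5, 0.2]
width: 0.0854
gripper_force: 0.0
```

```bash
python3 - <<'E'
from h import *
wrist(None,['brown_jar'])
E
```

```text
tool [0.4939 0.4325 0.142 ] [0. 0. 1. 0.] cam at [0.416 0.432 0.285]
brown_jar [281. 211.] (array([0.4936, 0.4334]), np.float64(0.925), np.float64(7.0))
```

Call:
{"name": "servo_tool", "arguments": {
  "series": [
    [0, 0, 0.001, 0.02, 0, 0, 0],
    [0, 0, 0, 0.04, 0, 0, 0],
    [0, 0, 0, 0.03, 0, 0, 0],
    [0, 0, 0, 0.02, 0, 0, 0],
    [0, 0, 0, 0.011, 0, 0, 0],
    [0, 0, 0, 0, 0, 0, 0],
    [0, 0, 0, 0, 0, 0, 0],
    [0, 0, 0, 0, 0, 0, 0]
  ]
}}

```text
t: 28.55
tool_pos: [0.495, 0.4344, 0.0223]
tcp_rot: [0.002, 0.0, 1.0, 0.001]
contact_force: [0.5, 0.2, 0.1]
width: 0.0853
gripper_force: 0.0
```

Call:
{"name": "servo_tool", "arguments": {
  "series": [
    [1, 0, 0, 0, 0, 0, 0],
    [1, 0, 0, 0, 0, 0, 0],
    [1, 0, 0, 0, 0, 0, 0],
    [1, 0, 0, 0, 0, 0, 0],
    [1, 0, 0, 0, 0, 0, 0],
    [1, 0, 0, 0, 0, 0, 0],
    [1, 0, 0, 0, 0, 0, 0],
    [1, 0, 0, 0, 0, 0, 0]
  ],
  "grip_force": 55
}}

```text
t: 29.22
tool_pos: [0.4946, 0.434, 0.0227]
tcp_rot: [0.001, -0.0, 1.0, 0.001]
contact_force: [-0.5, -2.1, 6.5]
width: 0.0594
gripper_force: 58.2
```

Call:
{"name": "servo_tool", "arguments": {
  "series": [
    [1, 0, 0, -0.02, 0, 0, 0],
    [1, 0, 0, -0.03, 0, 0, 0],
    [1, 0, 0, -0.03, 0, 0, 0],
    [1, 0, 0, -0.03, 0, 0, 0],
    [1, 0, 0, 0, 0, 0, 0],
    [1, 0, 0, 0, 0, 0, 0]
  ]
}}

```text
t: 29.72
tool_pos: [0.4946, 0.4343, 0.1325]
tcp_rot: [0.002, -0.0, 1.0, 0.002]
contact_force: [0.0, -0.0, -4.3]
width: 0.0596
gripper_force: 61.8
```

Call:
{"name": "servo_tool", "arguments": {
  "series": [
    [1, 0.003, -0.03, 0, 0, 0, 0],
    [1, 0.003, -0.035, 0, 0, 0, 0],
    [1, 0.003, -0.035, 0, 0, 0, 0],
    [1, 0, -0.035, 0, 0, 0, 0],
    [1, 0, -0.035, 0, 0, 0, 0],
    [1, 0, -0.035, 0, 0, 0, 0],
    [1, 0, -0.03, 0, 0, 0, 0],
    [1, 0, -0.017, 0, 0, 0, 0]
  ]
}}

```text
t: 30.38
tool_pos: [0.4815, 0.1776, 0.1278]
tcp_rot: [-0.003, 0.001, 1.0, -0.002]
contact_force: [0.2, -0.0, -4.2]
width: 0.0597
gripper_force: 61.8
```

Call:
{"name": "servo_tool", "arguments": {
  "series": [
    [1, 0, 0, 0.02, 0, 0, 0],
    [1, 0, 0, 0.03, 0, 0, 0],
    [1, 0, 0, 0.02, 0, 0, 0],
    [1, 0, 0, 0, 0, 0, 0],
    [1, 0, 0, 0, 0, 0, 0],
    [1, 0, 0, 0, 0, 0, 0]
  ]
}}

```text
t: 30.88
tool_pos: [0.4843, 0.1814, 0.06]
tcp_rot: [-0.001, -0.0, 1.0, -0.0]
contact_force: [-0.6, 0.2, -2.9]
width: 0.0596
gripper_force: 61.9
```

```bash
python3 - <<'E'
from h import *
s,c=wrist('w11.png',['brown_holder']); print(fit('brown_jar',s,c,'wrist',(.485,.183),z0=s['tool_pos'][2]-.0227))
E
```

```text
tool [0.4843 0.1814 0.06  ] [-0.001 -0.     1.    -0.   ] cam at [0.406 0.181 0.203]
brown_holder [283. 238.] (array([0.4849, 0.1828]), np.float64(0.43), np.float64(35.0))
(array([0.4858, 0.1805]), np.float64(0.878), np.float64(54.0))
```

View pics/w11.png

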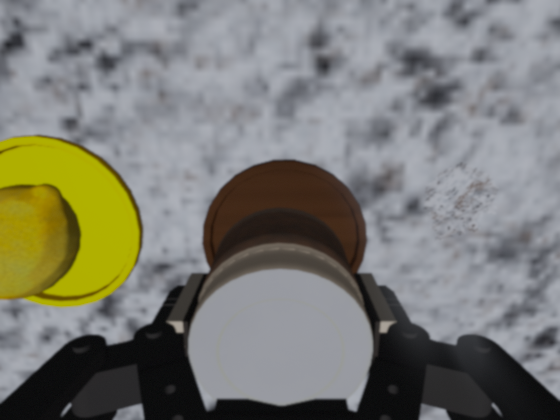

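The jar is held upright over the brown dish (285,235), which is about 2 mm further in y.

Call:
{"name": "servo_tool", "arguments": {
  "series": [
    [1, 0, 0.0015, 0, 0, 0, 0],
    [1, 0, 0, 0.015, 0, 0, 0],
    [1, 0, 0, 0.01, 0, 0, 0],
    [1, 0, 0, 0.005, 0, 0, 0],
    [1, 0, 0, 0.002, 0, 0, 0],
    [1, 0, 0, 0, 0, 0, 0],
    [1, 0, 0, 0, 0, 0, 0],
    [1, 0, 0, 0, 0, 0, 0]
  ]
}}

```text
t: 31.7
tool_pos: [0.485, 0.183, 0.0286]
tcp_rot: [0.0, -0.0, 1.0, 0.0]
contact_force: [0.7, 0.2, -3.8]
width: 0.0598
gripper_force: 61.9
```

Call:
{"name": "servo_tool", "arguments": {
  "series": [
    [1, 0, 0, 0.001, 0, 0, 0],
    [1, 0, 0, 0, 0, 0, 0],
    [0, 0, 0, 0, 0, 0, 0],
    [0, 0, 0, 0, 0, 0, 0],
    [0, 0, 0, 0, 0, 0, 0],
    [0, 0, 0, 0, 0, 0, 0],
    [0, 0, 0, 0, 0, 0, 0],
    [0, 0, 0, 0, 0, 0, 0]
  ]
}}

```text
t: 32.37
tool_pos: [0.4847, 0.183, 0.0274]
tcp_rot: [0.0, -0.0, 1.0, 0.0]
contact_force: [0.2, 0.1, -0.6]
width: 0.0852
gripper_force: 0.0
```

Call:
{"name": "servo_tool", "arguments": {
  "series": [
    [0, 0, 0, -0.02, 0, 0, 0],
    [0, 0, 0, -0.04, 0, 0, 0],
    [0, 0, 0, -0.04, 0, 0, 0],
    [0, 0, 0, -0.04, 0, 0, 0],
    [0, 0.02, 0, -0.03, 0, 0, 0],
    [0, 0.04, 0, 0, 0, 0, 0],
    [0, 0, 0, 0, 0, 0, 0],
    [0, 0, 0, 0, 0, 0, 0]
  ]
}}

```text
t: 33.03
tool_pos: [0.4218, 0.1825, 0.1976]
tcp_rot: [-0.0, -0.001, 1.0, -0.0]
contact_force: [0.5, 0.0, -0.2]
width: 0.0853
gripper_force: 0.0
```

```bash
python3 - <<'E'
from h import *
s,c=wrist('w12.png',['brown_holder']); print(fit('brown_jar',s,c,'wrist',(.485,.183),z0=.004))
s,c=shot('scene','scene1.png'); a=c['frame'][90:360,170:470,::-1]
w=cv2.imread('pics/w12.png')
for n in ('blue_tin','red_tin'): print(n,fit(n,s,c,'scene',G['blue_holder'] if n=='blue_tin' else G['red_holder'],z0=.004))
cv2.imwrite('pics/fin.png',np.hstack([cv2.resize(a,(444,400)),cv2.resize(w,(356,267))[:].copy() if 0 else cv2.copyMakeBorder(cv2.resize(w,(356,267)),0,133,0,0,0)]))
E
```

```text
tool [0.4218 0.1825 0.1976] [-0.    -0.001  1.    -0.   ] cam at [0.344 0.182 0.341]
brown_holder [281. 246.] (array([0.4859, 0.183 ]), np.float64(0.357), np.float64(17.0))
(array([0.4843, 0.1821]), np.float64(0.907), np.float64(6.0))
blue_tin (array([ 0.4853, -0.4235]), np.float64(0.93), np.float64(2.0))
red_tin (array([ 0.4883, -0.1927]), np.float64(0.955), np.float64(1.0))
```

View pics/fin.png

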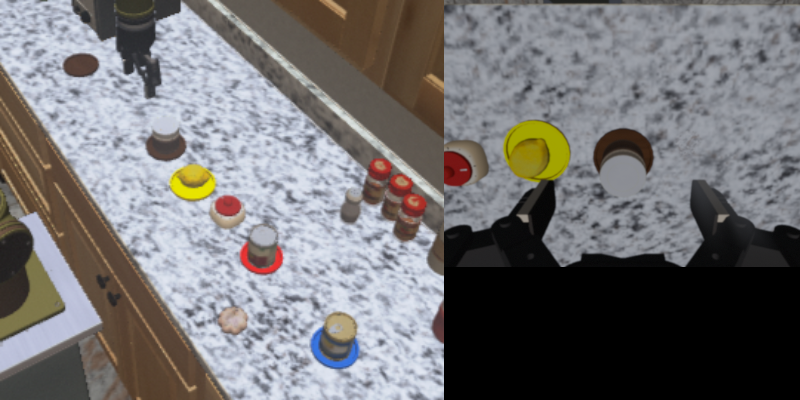

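The final picture shows all four items in their own dishes: jar (166,130), lemon (193,178), red tin (262,245) and blue tin (338,335). The garlic and timer are untouched and the gripper is clear, so I'm handing in.

```bash
python3 -c "
from workcell import job; print(job.finish_job())"
```

```text
the job is handed in; nothing more can be done
None
```

All four items are in their own dishes, each within about 2 mm of centre by the camera fits and with the tins and jar upright; the garlic and timer were left alone, and the job was handed in at about 33 s.

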